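# Loupe at focal height over a sash fastener

## Robot

A 6-joint arm with a two-finger parallel gripper is mounted at the origin on the work surface. World frame = base frame: x ahead of the robot, y to its left, z up, the work surface at z = 0. Lengths are in m, angles in degrees, forces in N, time in s.
With the tool pointing down it reaches from about 0.2 to 0.875 m from the base axis. Payload 3.4 kg.
Tool frame: the origin (TCP) lies at the very end of the fingers, on their centre line; the grasp point (between the pads) lies 19 mm behind it; x points along the fingers, z is the direction in which the jaws open and shut, and the axes are right-handed (so a half turn about x gives the same grasp; the last joint's range is limited). The gripper opens to 94 mm and grips with 3 to 60 N. Pads are 16 mm wide; open, the fingers measure 119 mm over their backs; the gripper's body (75 mm by 177 mm) begins 78 mm behind the grasp point.
Start: joints at [56.895, 15.808, 86.224, -0, 77.962, -6.933], TCP at [0.254, 0.516, 0.205] pointing down, gripper open.
Joint ranges: [-165.64, 165.64], [-43.16, 119.46], [12.63, 154.43], [-67.54, 247.53], [6.08, 155.33], [-154.97, 154.97]. Speed limits (degrees/s): [147.25, 147.25, 180, 180, 180, 180].

## Interface

Orientations are given as [roll, pitch, yaw] about the fixed x, y, z axes, in that order (R = Rz(yaw) Ry(pitch) Rx(roll)).
In Python, from bench import ctrl gives the robot as it stands.
- The arm moves only by the tool carry_out, never from a script. Its argument "commands" is text: rows parted by semicolons, each of 7 numbers parted by spaces: the gripper's target within -1 to 1 (shut at 1, half-way at 0, fully open at -1), then the shift along the tool's x, y, z in mm, then the turn, a rotation vector about the tool's x, y, z in rad. In form: fingers x y z ax ay az; .... A call has 1 to 12 rows; each row shifts and turns the commanded pose from where the row before left it, along the tool's axes as they then stand; what a row does not reach is not made up. A row lasts 1/10 s, in which the tool goes at most 50 mm and 8.59 degrees, less where a joint would pass 70% of its speed; a pose out of reach is approached as far as the arm can. A call is refused whole if a number of a shift passes 50 or a number of a turn 0.15, either way. A call with a gripper value outside its range is refused whole. The fingers move at their own pace and stop on an object; the grip force is fixed at half the most. Time passes only in rows, so rows that do not move let the fingers close. It gives the time, the measured TCP pose, the force and the opening at its end, in the units of the state.
- ctrl.get_obs(): the state, without advancing time (a new reading comes with each control period).
- ctrl.camera(name): name is "side" or "top"; returns a dict with "image" (400x640x3 uint8, red, green, blue), "vfov" (degrees; the focal length in pixels is half the picture's height over the tangent of half this angle, whatever the lens; pixels are square), "cx", "cy" (the principal point, pixels), "R" (3x3) and "t" (3): a world point X has camera coordinates R X + t. Camera axes: x right, y down, z forward; pixel columns grow to the right and rows downward; lengths in m; the calibration is good to about 2 mm. A picture is of the moment at which its call begins. There is no depth.
- ctrl.hand_in(): hands the job in, once; it reports no verdict.
The state is a dict: "time_s": time; "joints": joint angles; "joint_velocities": joint speeds; "tau": joint torques, N m; "ee_pos": TCP position; "eef_rot": TCP orientation; "ft_force": force on the tool from outside, world axes, zero at the start; "torque": the same for the moment, N m; "gripper_width": finger opening in m.
Only numpy, scipy, OpenCV 4.12 (cv2) and the standard library are available. Lean on these libraries where they do the work, as an engineer would, in place of code of your own. Each camera call takes 0.05 s, during which the arm holds its last target. There are 200 camera calls.

## Task

Turn the loupe dock's clamp knob clockwise as far as it goes, so that the clamp finger swings off the handle, and only then lift the loupe out of its dock by the handle. Hold the lens level, centred over the brass sash fastener on the focus stand, with its rim at the height of the pointer on the stand's post, and finish while still holding it there, quite still and touching nothing else. Leave the fastener, the pointer, the bronze pull ring and the ceramic window knob undisturbed.

Things in the scene. Friction and masses are not known exactly. Their poses are not given: they have to be found in the camera images.
- loupe: Reading loupe, 0.11 kg, loose: glass lens in a round brass rim (68 mm across, 10 mm thick) on a straight dark wooden handle. Origin at the lens centre, mid-thickness; z is the lens axis, up when level; the handle runs along -x at the same level from x = -47 to -170 mm, joined by a brass neck. Starts level in the dock, lens centre 45 mm above the counter.
- loupe_grip (a point): Point on the loupe's handle axis 90 mm from the lens centre, axes as the loupe's: the handle is 14 mm wide (y) and 14 mm high, bare for 30 mm to either side along x; grip it here from above across y. In the dock the base's top lies 33 mm below this point.
- dock: Loupe dock, fixed, place and yaw vary: wooden base 170 x 96 x 12 mm, two steel saddles under the handle at x = +42 and -65 mm, their walls (5 mm thick, 1 mm play each side) 48 mm above the counter, 10 mm above the handle's underside. Origin on the counter below the loupe's grip point; x along the handle to the lens (lens centre x = +90 mm), z up. Clamp post at x = -65, y = +32 mm.
- clamp (a joint): Clamp knob's turn, rad: 0 to 0.2 at the start, the clamp finger (42 mm long, 10 mm wide) lying 1.5 mm above the handle's tail; grows turning clockwise seen from above, the finger swinging off past the handle's tail end; stop at 1.4. Clear of the handle from about 1.15. Friction 0.05 N m; it stays where it is left.
- clamp_grip (a point): Centre of the knob's grip, a black upright bar 44 mm long (the point's x), 12 mm thick (y), from 16 mm below to 12 mm above this point, which lies on the vertical turning axis, 84 mm above the counter. The point turns with the knob; at joint 0 the bar lies along the dock's x. The clamp finger points along the point's -y, its top 24.5 mm below this point.
- focus_stand: Focus stand fixed to the counter, position and yaw vary: dark steel base 200 x 100 mm, 12 mm thick; origin at the centre of its underside, z up. The fastener lies on the base near x = -30 mm. A steel post, 10 mm diameter, 212 mm high, stands at x = +75 mm.
- pointer (a point): Tip of the brass pointer, a flat tab 6 mm thick on a collar on the stand's post, reaching along the stand's -x to 49 mm from the post's axis; this point is at mid-thickness. Its height is the focal height, 112 to 182 mm above the counter. In plan the tip ends about 56 mm (50 to 64) short of the fastener's centre. The collar is held by friction of 8 N and must not be moved.
- fastener: Brass sash fastener, the part to view: flat base 62 x 26 x 5 mm, round pivot boss 22 mm across at its centre and a short lever with a ball end, 28 mm high overall. Origin at the centre of its underside, below the boss, z up. Loose, lying on the focus stand's base (12 mm above the counter).
- pull_ring: Bronze pull ring, 62 mm across, 10 mm high, lying on the counter; origin at its centre. Bystander.
- window_knob: Ivory ceramic window knob, 38 mm across, 42 mm high, standing; origin under its centre. Bystander.
Things that resemble listed ones, but are neither listed nor needed, are in the scene too. Leave any pink or purple look-alike of the focus_stand alone.

How it is judged:
By the outcome, as a careful person would: the job done as asked, in the order asked, and still so for the second after the job is handed in, while the arm keeps its last pose, push and grip.
It also fails if it takes over 48 s, if anything falls off the work surface, if the arm or the gripper's body presses on something with over 40 N, if the wrist force passes 120 N, or if a joint passes its speed limit or range.

## Working session

There is one attempt and no reset: what is moved stays moved. The work goes in short steps, Python scripts to look and compute and a tool call to move; the robot and the scene stay as the last step left them, time stands still between calls to the robot, and variables do not carry over. Pictures are saved under pics/ and viewed, about 8 in all and at most 12, crops included, and the job is handed in when it is done.

Besides the shell and the picture viewer there is one more tool, called after "Request:" by a JSON object that holds its "op" and its "data", one argument or row to a line. carry_out: Moves the arm, as the interface text tells. Its arguments: {"type":"object","properties":{"commands":{"type":"string"}},"required":["commands"]}

```bash
mkdir -p pics
cat > h.py <<'E'
import numpy as np, cv2
from bench import ctrl
def snap(name,fn):
    c=ctrl.camera(name); cv2.imwrite('pics/'+fn,c['image'][:,:,::-1]); np.save('pics/'+fn+'.npy',c,allow_pickle=True); return c
def load(fn): return np.load('pics/'+fn+'.npy',allow_pickle=True).item()
def f(c): return 200/np.tan(np.radians(c['vfov'])/2)
def ray(c,u,v):
    R,t=np.array(c['R']),np.array(c['t']); d=R.T@np.array([(u-c['cx'])/f(c),(v-c['cy'])/f(c),1]); return -R.T@t,d
def atz(c,u,v,z):
    o,d=ray(c,u,v); return o+d*(z-o[2])/d[2]
def proj(c,X):
    p=np.array(c['R'])@np.array(X)+np.array(c['t']); return np.array([p[0]/p[2]*f(c)+c['cx'],p[1]/p[2]*f(c)+c['cy']])
def tri(c1,u1,c2,u2):
    o1,d1=ray(c1,*u1);o2,d2=ray(c2,*u2)
    s=np.linalg.lstsq(np.stack([d1,-d2],1),o2-o1,rcond=None)[0]
    a,b=o1+d1*s[0],o2+d2*s[1]; return (a+b)/2,np.linalg.norm(a-b)
E
python3 - <<'E'
from h import *
for n in('top','side'):
    c=snap(n,n+'1.png'); print(n,c['vfov'],c['cx'],c['cy'],ray(c,c['cx'],c['cy']),np.round(c['R'],3).tolist())
o=ctrl.get_obs(); print(o)
E
```

```text
top 49.917555059822774 316.9512236502474 207.08462929633504 (array([ 0.29517564, -0.02675718,  1.09750539]), array([ 0.17931406,  0.0105895 , -0.98373489])) [[-0.027, -1.0, -0.016], [-0.983, 0.029, -0.179], [0.179, 0.011, -0.984]]
side 45.681566151550676 322.39264363426724 199.03173004759373 (array([-0.21397694, -0.68940944,  0.70615494]), array([ 0.60862283,  0.58900498, -0.53164968])) [[0.701, -0.713, 0.013], [-0.371, -0.381, -0.847], [0.609, 0.589, -0.532]]
{'time_s': 0.1, 'joints': array([ 5.68960867e+01,  1.58427371e+01,  8.62881822e+01, -1.17343368e-03,
        7.79616556e+01, -6.93308291e+00]), 'joint_velocities': array([-0.0415322 , -0.07996216, -0.09278416, -0.07580966, -0.03966157,
       -0.07553972]), 'tau': array([ 1.70655352e-03, -4.05457520e+01, -2.37780833e+01,  7.05276383e-02,
        2.97524559e-02, -3.97913766e-05]), 'ee_pos': array([0.25333516, 0.51561221, 0.2047023 ]), 'eef_rot': array([ 173.77691665,   89.90741797, -122.39366803]), 'ft_force': array([-0.24737386, -0.39952303, -0.3695355 ]), 'torque': array([-0.01040568,  0.03210959, -0.01195034]), 'gripper_width': 0.09380016604254583}
```

View pics/top1.png

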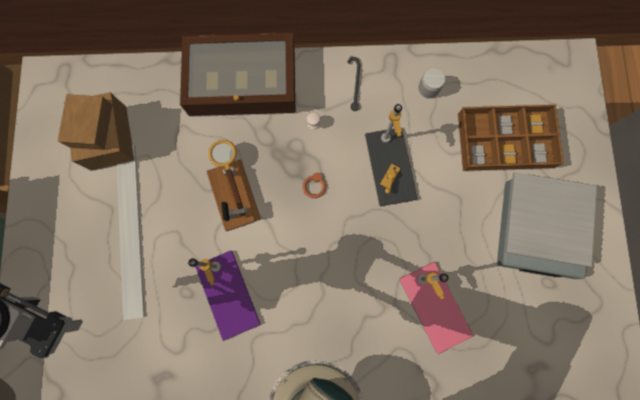

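View pics/side1.png

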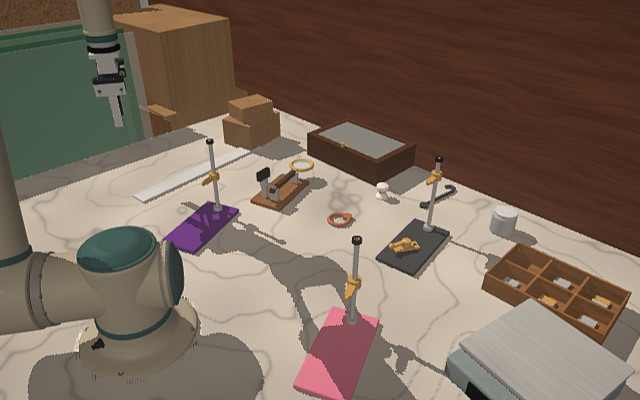

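Top view: the dock is near (233,195) with the lens at (222,153). The dark focus stand is at (391,167) with the fastener at (391,178), and the pull ring and knob are between them. I'll enlarge these areas.

Run:
```python
from h import *
def crop(fn,x,y,w,h,s): 
    im=cv2.imread('pics/'+fn)[y:y+h,x:x+w]; return cv2.resize(im,None,fx=s,fy=s,interpolation=cv2.INTER_CUBIC)
a=crop('top1.png',190,130,100,100,4);b=crop('top1.png',350,100,75,115,4) 
cc=crop('side1.png',245,150,80,75,5);d=crop('side1.png',370,150,80,125,5)
def pad(i,w,h): return cv2.copyMakeBorder(i,0,h-i.shape[0],0,w-i.shape[1],cv2.BORDER_CONSTANT)
cv2.imwrite('pics/m1.png',np.hstack([pad(a,400,460),pad(b,400,460)]))
cv2.imwrite('pics/m2.png',np.hstack([pad(cc,400,600),pad(d[:600],400,600)]))
```

```text
(no output)
```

View pics/m1.png

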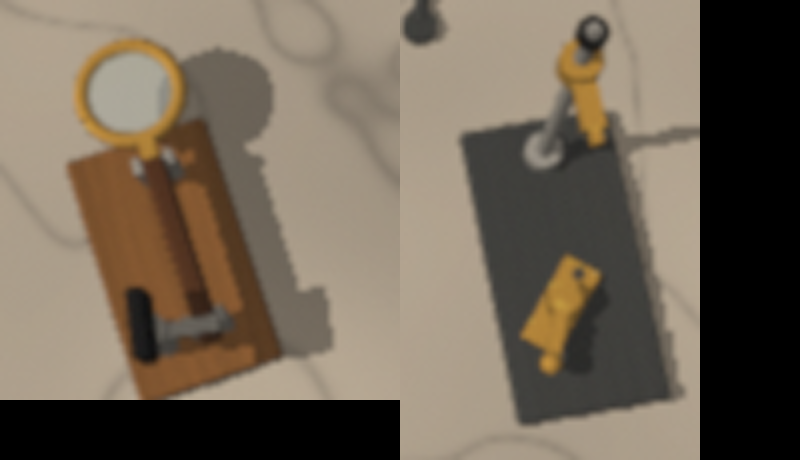

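View pics/m2.png

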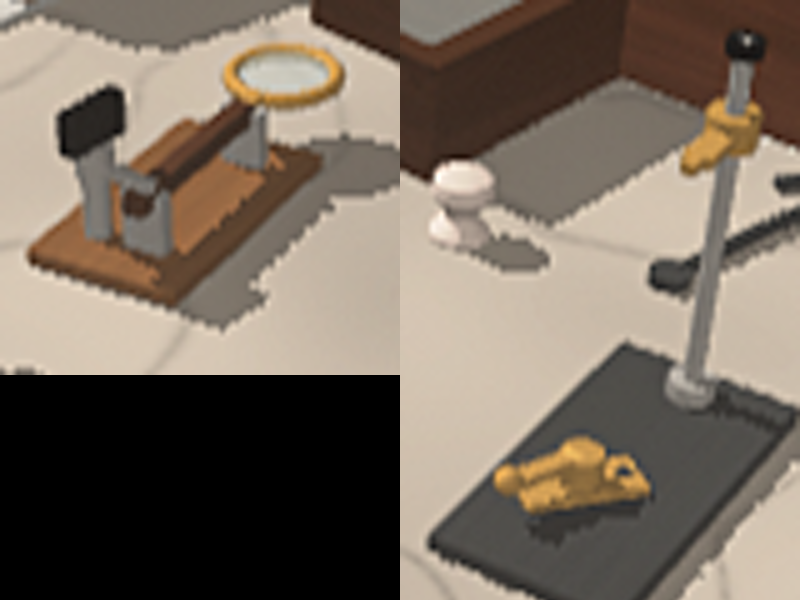

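Dock: the finger lies over the tail, the knob bar is at about crop (141,325), and the lens is at (131,92). Stand: the fastener boss is at about crop (165,295) and the pointer tip at (197,140). Now I'll fit the poses.

```bash
cat > fit.py <<'E'
from h import *
from scipy.optimize import least_squares
T,S=load('top1.png'),load('side1.png')
def q(x,y,ox,oy,s): return np.array([(x+.5)/s-.5+ox,(y+.5)/s-.5+oy])
ta=lambda x,y:(T,q(x,y,190,130,4)); tb=lambda x,y:(T,q(x,y,350,100,4))
sa=lambda x,y:(S,q(x,y,245,150,5)); sb=lambda x,y:(S,q(x,y,370,150,5))
def W(p,X): c,s=np.cos(p[2]),np.sin(p[2]); return np.array([p[0]+c*X[0]-s*X[1],p[1]+s*X[0]+c*X[1],X[2]])
def fit(obs,p0):
    r=lambda p:np.concatenate([proj(c,W(p,X))-uv for X,(c,uv) in obs])
    s=least_squares(r,p0,loss='soft_l1'); print(np.round([*s.x[:2],np.degrees(s.x[2])],4)); print(np.round(r(s.x).reshape(-1,2),1).tolist()); return s.x
E
python3 - <<'E'
from fit import *
# dock; base x range unknown centre -> use lens, bar, and base long edges roughly
c=[atz(T,*ta(x,y)[1],.012) for x,y in((68,162),(205,119),(281,355),(145,400))]
print(np.round(c,4).tolist()); 
L=atz(T,*ta(131,92)[1],.045);K=atz(T,*ta(141,325)[1],.088); print(L,K)
obs=[((.09,0,.045),ta(131,92)),((.09,0,.045),sa(284,75)),((-.065,.032,.09),ta(141,325)),((-.065,.032,.082),sa(92,121)),
 ]
e=(c[0]+c[1]-c[2]-c[3])/2; print('base yaw',np.degrees(np.arctan2(e[1],e[0])),np.linalg.norm(e))
d=fit(obs,[L[0]-.08,L[1]-.03,np.arctan2(e[1],e[0])])
ci=np.array([[np.cos(d[2]),np.sin(d[2])],[-np.sin(d[2]),np.cos(d[2])]])
print('corners in dock',np.round([ci@(x[:2]-d[:2]) for x in c],4).tolist())
# stand
obs=[((.1,.05,.012),tb(62,134)),((.1,-.05,.012),tb(213,113)),((-.1,-.05,.012),tb(272,397)),((-.1,.05,.012),tb(120,424)),((.075,0,.210),tb(193,31)),((.075,0,.210),sb(345,46)),((.1,.05,.012),sb(225,345)),((.1,-.05,.012),sb(398,412)),((-.1,.05,.012),sb(32,540))]
s=fit(obs,[.6,-.1,.2])
P,g=tri(*tb(197,142),*sb(288,165)); print('pointer',P,g)
si=np.array([[np.cos(s[2]),np.sin(s[2])],[-np.sin(s[2]),np.cos(s[2])]])
print('in stand',si@(P[:2]-s[:2]))
B,g=tri(*tb(165,295),*sb(185,450)); print('boss',B,g,si@(B[:2]-s[:2]))
for z in(.025,.03): b=atz(T,*tb(165,297)[1],z);print(z,b,si@(b[:2]-s[:2]))
# bar direction
for z in [.096]:
  a,b=atz(T,*ta(137,290)[1],z),atz(T,*ta(148,358)[1],z); print('bar yaw',np.degrees(np.arctan2(*(a-b)[[1,0]])),np.linalg.norm(a-b))
a,b=atz(T,*ta(158,332)[1],.057),atz(T,*ta(232,320)[1],.057); print('finger yaw',np.degrees(np.arctan2(*(b-a)[[1,0]]))+90)
E
```

```text
[[0.5999, 0.2712, 0.012], [0.6263, 0.1814, 0.012], [0.468, 0.1318, 0.012], [0.4414, 0.2189, 0.012]]
[0.6356786  0.22263288 0.045     ] [0.47646074 0.20457209 0.088     ]
base yaw 17.83830488247253 0.16643270853308612
[ 0.5492  0.1939 18.1209]
[[0.3, 0.4], [-0.3, -0.1], [0.0, -0.5], [-0.1, -0.1]]
corners in dock [[0.0723, 0.0577], [0.0695, -0.0358], [-0.0965, -0.0337], [-0.0946, 0.0572]]
[ 0.597  -0.2124  8.1393]
[[0.3, -0.3], [-0.3, -1.3], [0.8, 0.7], [0.5, 0.4], [0.9, 0.8], [-0.0, -0.8], [-0.6, -1.6], [0.8, -1.3], [-1.8, -2.0]]
pointer [ 0.62594975 -0.20736732  0.16520623] 0.0013415517516463125
in stand [0.02939207 0.00088258]
boss [ 0.57188896 -0.20669513  0.03126841] 0.0013892921989028576 [-0.02402899  0.00920191]
0.025 [ 0.57167536 -0.20716404  0.025     ] [-0.02430682  0.00876797]
0.03 [ 0.57038632 -0.20632298  0.03      ] [-0.0254638   0.00978305]
bar yaw 9.684502967570516 0.041772738468642934
finger yaw 7.690979624403212
```

```bash
cat > go.py <<'E'
from h import *
from scipy.spatial.transform import Rotation as Ro
def delta(pos,jawyaw):
    o=ctrl.get_obs(); R=Ro.from_euler('xyz',o['eef_rot'],degrees=True); p=np.array(o['ee_pos'])
    a=np.radians(jawyaw); best=None
    for k in(0,np.pi):
        z=np.array([np.cos(a+k),np.sin(a+k),0]); x=np.array([0,0,-1.]); G=Ro.from_matrix(np.stack([x,np.cross(z,x),z],1))
        rv=(R.inv()*G).as_rotvec()
        if best is None or np.linalg.norm(rv)<np.linalg.norm(best[1]): best=(G,rv)
    G,rv=best; z=R.as_matrix()[:,2]
    print('t',o['time_s'],'pos',np.round(p,4),'jaw yaw',round(np.degrees(np.arctan2(z[1],z[0])),2),'toolx',np.round(R.as_matrix()[:,0],3),'j',np.round(o['joints'],1),'F',np.round(o['ft_force'],1),'M',np.round(o['torque'],2),'w',round(o['gripper_width'],4))
    print('turn',np.round(rv,4),'then shift mm',np.round(G.inv().apply(np.array(pos)-p)*1000,1),' | shift in present axes',np.round(R.inv().apply(np.array(pos)-p)*1000,1))
E
python3 - <<'E'
from go import *
from fit import W
d=[.5492,.1939,np.radians(18.12)]
k=W(d,(-.065,.032,0)); print(k, atz(load('top1.png'),195,263,.21))
delta([k[0],k[1],.15],99)
E
```

```text
[0.47747127 0.2040975  0.        ] [0.34731136 0.2370576  0.21      ]
t 0.1 pos [0.2533 0.5156 0.2047] jaw yaw 63.83 toolx [-0.001 -0.001 -1.   ] j [56.9 15.8 86.3 -0.  78.  -6.9] F [-0.2 -0.4 -0.4] M [-0.01  0.03 -0.01] w 0.0938
turn [-0.6138 -0.0015 -0.0007] then shift mm [  54.7 -172.6 -342.7]  | shift in present axes [  54.9 -338.6 -180.6]
```

Request:
{"op": "carry_out", "data": {
  "commands": "-1 -40 0 0 0 0 0; -1 0 0 0 -0.15 0 0; -1 0 0 0 -0.15 0 0; -1 0 0 0 -0.15 0 0; -1 0 0 0 -0.15 0 0; -1 0 0 0 -0.014 0 0; -1 0 -21 -42 0 0 0; -1 0 -21 -42 0 0 0; -1 0 -21 -42 0 0 0; -1 0 -21 -42 0 0 0; -1 0 -21 -42 0 0 0; -1 0 -21 -42 0 0 0"
}}

```text
time_s: 1.3
ee_pos: [0.4182, 0.2853, 0.2454]
eef_rot: [-18.6, 90.0, 80.2]
ft_force: [-0.3, 0.4, -0.4]
gripper_width: 0.0941
```

Request:
{"op": "carry_out", "data": {
  "commands": "-1 0 -21 -42 0 0 0; -1 0 -21 -42 0 0 0; -1 40 -4.6 -6.7 0 0 0; -1 40 0 0 0 0 0; -1 0 0 0 0 0 0; -1 0 0 0 0 0 0; -1 0 0 0 0 0 0"
}}

```text
time_s: 2.0
ee_pos: [0.4791, 0.2054, 0.1675]
eef_rot: [-82.0, 89.8, 17.0]
ft_force: [0.1, 0.7, 0.5]
gripper_width: 0.0941
```

Run:
```python
from go import *
delta([.4775,.2041,.067],98)
t=snap('top','top2.png');s=snap('side','side2.png')
def crop(i,x,y,w,h,k): return cv2.resize(i[y:y+h,x:x+w,::-1],None,fx=k,fy=k,interpolation=cv2.INTER_CUBIC)
a=crop(t['image'],170,120,130,120,3.0);b=crop(s['image'],225,110,130,120,3.0)
cv2.imwrite('pics/m3.png',np.hstack([a,b]))
```

```text
t 2.0 pos [0.4791 0.2054 0.1675] jaw yaw 99.0 toolx [ 0.004  0.001 -1.   ] j [ 15.6  12.5  96.4   0.   70.9 -83.4] F [0.1 0.7 0.5] M [ 0.07  0.04 -0.  ] w 0.0941
turn [0.0174 0.0006 0.0037] then shift mm [100.5   1.8  -1.1]  | shift in present axes [100.5   2.1  -1.1]
```

View pics/m3.png

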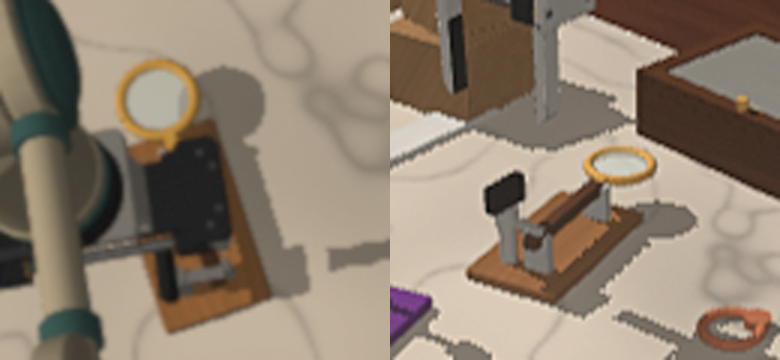

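The fingers straddle the knob bar, with the view matching the fit. I'll descend and close.

Request:
{"op": "carry_out", "data": {
  "commands": "-1 30 2 -1 0.017 0 0.004; -1 30 0 0 0 0 0; -1 20 0 0 0 0 0; -1 20 0 0 0 0 0; -1 0 0 0 0 0 0; 1 0 0 0 0 0 0; 1 0 0 0 0 0 0; 1 0 0 0 0 0 0; 1 0 0 0 0 0 0; 1 0 0 0 0 0 0; 1 0 0 0 0 0 0; 1 0 0 0 0 0 0"
}}

```text
time_s: 3.3
ee_pos: [0.4757, 0.2033, 0.0655]
eef_rot: [89.5, 89.8, -172.5]
ft_force: [-0.3, 0.8, 0.3]
gripper_width: 0.0415
```

Run:
```python
from go import *
delta([.4775,.2041,.067],98-72)
```

```text
t 3.3 pos [0.4757 0.2033 0.0655] jaw yaw 98.03 toolx [-0.004 -0.001 -1.   ] j [ 15.4  17.9 105.1   0.   57.2 -82.6] F [-0.3  0.8  0.3] M [ 0.06 -0.03  0.01] w 0.0415
turn [ 1.2572 -0.0024 -0.0034] then shift mm [-1.5 -0.   2. ]  | shift in present axes [-1.5 -1.9  0.6]
```

Request:
{"op": "carry_out", "data": {
  "commands": "1 0 0 0 0 0 0; 1 0 0 0 0 0 0; 1 0 0 0 0 0 0; 1 0 0 0 0 0 0; 1 0 0 0 0 0 0; 1 0 0 0 0 0 0; 1 0 0 0 0 0 0"
}}

```text
time_s: 4.0
ee_pos: [0.4756, 0.2038, 0.0655]
eef_rot: [74.9, 89.8, 172.9]
ft_force: [-0.5, 5.0, -0.8]
gripper_width: 0.0193
```

Run:
```python
from go import *
delta([.4775,.2041,.067],98-72)
```

```text
t 4.0 pos [0.4756 0.2038 0.0655] jaw yaw 98.01 toolx [-0.004  0.001 -1.   ] j [ 1.540e+01  1.790e+01  1.051e+02  1.000e-01  5.720e+01 -8.260e+01] F [-0.5  5.  -0.8] M [ 0.84  0.16 -0.  ] w 0.0193
turn [ 1.2569 -0.0016 -0.0041] then shift mm [-1.5 -0.6  1.8]  | shift in present axes [-1.6 -1.9 -0. ]
```

Request:
{"op": "carry_out", "data": {
  "commands": "1 0 0 1.5 0 0 0; 1 0 0 1 0 0 0; 1 0 0 0 0 0 0; 1 0 0 0 0 0 0"
}}

```text
time_s: 4.4
ee_pos: [0.4755, 0.2041, 0.0654]
eef_rot: [126.7, 89.7, -135.2]
ft_force: [1.5, -6.3, -0.0]
gripper_width: 0.0195
```

Run:
```python
from go import *
delta([.4775,.2041,.067],98-72)
```

```text
t 4.4 pos [0.4755 0.2041 0.0654] jaw yaw 98.1 toolx [-0.004 -0.004 -1.   ] j [ 15.6  18.  105.   -0.2  57.3 -82.4] F [ 1.5 -6.3 -0. ] M [-1.   -0.19  0.01] w 0.0195
turn [ 1.2584 -0.0052 -0.0016] then shift mm [-1.6 -0.9  1.8]  | shift in present axes [-1.6 -1.9 -0.3]
```

Request:
{"op": "carry_out", "data": {
  "commands": "0.36 0 0 -1.4 0 0 0; 0.36 0 0 0 0 0 0; 0.36 0 0 0 0 0 0; 0.36 -6 -1 0 0 0 0; 0.36 0 0 0 0 0 0; 1 0 0 0 0 0 0; 1 0 0 0 0 0 0; 1 0 0 0 0 0 0; 1 0 0 0 0 0 0; 1 0 0 0 0 0 0; 1 0 0 0 0 0 0"
}}

```text
time_s: 5.5
ee_pos: [0.4765, 0.2042, 0.0715]
eef_rot: [98.0, 89.8, -163.9]
ft_force: [0.9, -2.3, -0.3]
gripper_width: 0.0116
```

Run:
```python
from go import *
delta([.4775,.2041,.067],98-72)
```

```text
t 5.5 pos [0.4765 0.2042 0.0715] jaw yaw 98.04 toolx [-0.004 -0.001 -1.   ] j [ 15.5  17.6 104.5  -0.   58.1 -82.5] F [ 0.9 -2.3 -0.3] M [-0.38 -0.04  0.01] w 0.0116
turn [ 1.2574 -0.0031 -0.0032] then shift mm [ 4.5 -0.5  0.9]  | shift in present axes [ 4.5 -1.  -0.2]
```

The bar is now gripped at 11.6 mm (the earlier grip was on the hub beneath it). I'll turn it clockwise.

Request:
{"op": "carry_out", "data": {
  "commands": "1 0 0 0 0.1 0 0; 1 0 0 0 0.1 0 0; 1 0 0 0 0.1 0 0; 1 0 0 0 0.1 0 0; 1 0 0 0 0.1 0 0; 1 0 0 0 0.1 0 0; 1 0 0 0 0 0 0"
}}

```text
time_s: 6.2
ee_pos: [0.4765, 0.204, 0.0715]
eef_rot: [136.3, 89.8, -160.0]
ft_force: [0.3, -3.5, 2.2]
gripper_width: 0.012
```

Run:
```python
from go import *
delta([.4775,.2041,.067],98-72)
```

```text
t 6.2 pos [0.4765 0.204  0.0715] jaw yaw 63.68 toolx [-0.004 -0.001 -1.   ] j [ 15.5  17.6 104.5  -0.   58.1 -48.2] F [ 0.3 -3.5  2.2] M [-0.5  -0.04 -0.07] w 0.012
turn [ 0.6576 -0.0039 -0.0018] then shift mm [ 4.5 -0.4  1. ]  | shift in present axes [ 4.5 -0.9  0.6]
```

Request:
{"op": "carry_out", "data": {
  "commands": "1 0 0 0 0.1 0 0; 1 0 0 0 0.1 0 0; 1 0 0 0 0.1 0 0; 1 0 0 0 0.1 0 0; 1 0 0 0 0.1 0 0; 1 0 0 0 0.08 0 0; 1 0 0 0 0.04 0 0; 1 0 0 0 0 0 0"
}}

```text
time_s: 7.0
ee_pos: [0.4764, 0.2039, 0.0714]
eef_rot: [172.4, 89.7, -159.3]
ft_force: [0.1, -4.6, 1.6]
gripper_width: 0.0121
```

Run:
```python
from go import *
delta([.4775,.2041,.067],98-72)
```

```text
t 7.0 pos [0.4764 0.2039 0.0714] jaw yaw 28.26 toolx [-0.004 -0.002 -1.   ] j [ 15.5  17.6 104.5  -0.   58.1 -12.8] F [ 0.1 -4.6  1.6] M [-0.71 -0.06 -0.09] w 0.0121
turn [ 0.0394 -0.0045 -0.0005] then shift mm [ 4.4 -0.3  1.1]  | shift in present axes [ 4.4 -0.4  1.1]
```

Not at the stop yet (moment about z is still at friction level), so I'll creep on until the torque rises.

Request:
{"op": "carry_out", "data": {
  "commands": "1 0 0 0 0.03 0 0; 1 0 0 0 0.02 0 0; 1 0 0 0 0 0 0"
}}

```text
time_s: 7.3
ee_pos: [0.4764, 0.2039, 0.0715]
eef_rot: [179.8, 89.7, -154.8]
ft_force: [-0.6, -5.3, 2.4]
gripper_width: 0.0119
```

Run:
```python
from go import *
delta([.4775,.2041,.067],98-72)
```

```text
t 7.3 pos [0.4764 0.2039 0.0715] jaw yaw 25.43 toolx [-0.004 -0.002 -1.   ] j [ 1.550e+01  1.760e+01  1.045e+02 -1.000e-01  5.810e+01 -9.900e+00] F [-0.6 -5.3  2.4] M [-0.91  0.1   0.55] w 0.0119
turn [-0.01   -0.0046 -0.    ] then shift mm [ 4.5 -0.3  1.1]  | shift in present axes [ 4.4 -0.3  1.1]
```

The moment jumped to +0.55 N m, so the knob is at its stop. I'll release, rise, and turn toward the handle grasp (jaw yaw 108).

Request:
{"op": "carry_out", "data": {
  "commands": "1 0 0 0 -0.012 0 0; 0.3 0 0 0 0 0 0; 0.3 0 0 0 0 0 0; 0.3 0 0 0 0 0 0; 0.3 -5 0 0 0 0 0; 0.3 -30 0 0 0 0 0; 0.3 -30 0 0 0 0 0; 0 -30 0 0 -0.15 0 0; 0 0 0 0 -0.15 0 0; 0 0 0 0 -0.15 0 0; 0 0 0 0 -0.15 0 0; 0 0 0 0 -0.15 0 0"
}}

```text
time_s: 8.5
ee_pos: [0.477, 0.205, 0.167]
eef_rot: [104.3, 89.8, 173.6]
ft_force: [-0.3, -0.3, -0.1]
gripper_width: 0.0467
```

Request:
{"op": "carry_out", "data": {
  "commands": "0 0 0 0 -0.15 0 0; 0 0 0 0 -0.15 0 0; 0 0 0 0 -0.15 0 0; 0 0 0 0 -0.15 0 0; 0 0 0 0 -0.08 0 0; 0 0 0 0 0 0 0"
}}

```text
time_s: 9.1
ee_pos: [0.477, 0.2049, 0.1668]
eef_rot: [69.4, 89.8, 177.3]
ft_force: [0.6, 0.7, -0.3]
gripper_width: 0.0468
```

Run:
```python
from go import *
delta([.5492,.1939,.12],108.1)
t=snap('top','top3.png');s=snap('side','side3.png')
def crop(i,x,y,w,h,k): return cv2.resize(i[y:y+h,x:x+w,::-1],None,fx=k,fy=k,interpolation=cv2.INTER_CUBIC)
a=crop(t['image'],190,130,80,100,5);b=crop(s['image'],245,150,80,100,5)
cv2.imwrite('pics/m4.png',np.hstack([a,b]))
```

```text
t 9.1 pos [0.477  0.2049 0.1668] jaw yaw 107.87 toolx [-0.003  0.    -1.   ] j [ 15.5  12.6  96.4   0.1  71.2 -92.4] F [ 0.6  0.7 -0.3] M [ 0.05  0.06 -0.1 ] w 0.0468
turn [-0.004   0.0012 -0.0032] then shift mm [ 46.8 -65.2 -32.9]  | shift in present axes [ 46.6 -65.5 -32.7]
```

View pics/m4.png

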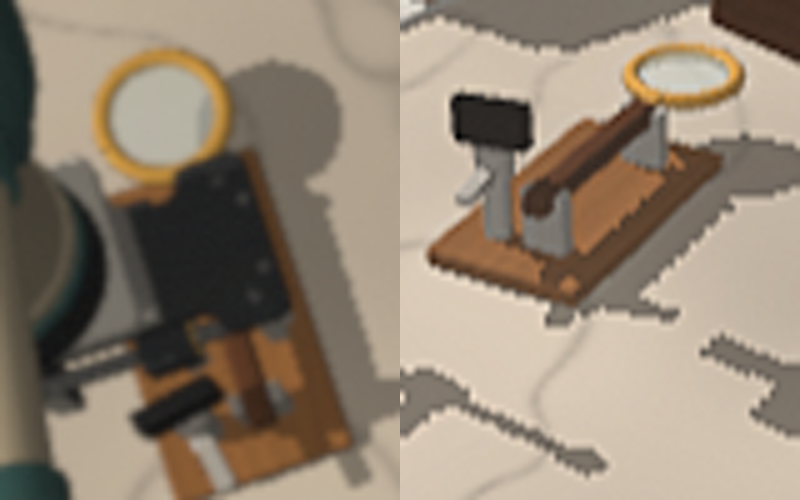

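The clamp finger now points off the tail and is clear of the handle. Moving to the handle grip.

Request:
{"op": "carry_out", "data": {
  "commands": "0 10 -33 -16 -0.004 0 -0.003; 0 20 -32 -17 0 0 0; 0 17 0 0 0 0 0; 0 0 0 0 0 0 0; 0 0 0 0 0 0 0"
}}

```text
time_s: 9.7
ee_pos: [0.5483, 0.1933, 0.1192]
eef_rot: [63.3, 89.9, 171.4]
ft_force: [0.6, -0.8, 0.7]
gripper_width: 0.047
```

Run:
```python
from go import *
delta([.5492,.1939,.027],108.1)
```

```text
t 9.7 pos [0.5483 0.1933 0.1192] jaw yaw 108.07 toolx [-0.002  0.    -1.   ] j [ 12.5  19.8  93.1   0.1  67.2 -95.6] F [ 0.6 -0.8  0.7] M [ 0.04 -0.05 -0.02] w 0.047
turn [-0.0004  0.0011 -0.0021] then shift mm [92.2 -1.   0.3]  | shift in present axes [92.2 -1.2  0.2]
```

Request:
{"op": "carry_out", "data": {
  "commands": "0 30 -1 0 0 0 -0.002; 0 30 0 0 0 0 0; 0 20 0 0 0 0 0; 0 12 0 0 0 0 0; 0 0 0 0 0 0 0; 0.5 0 0 0 0 0 0; 0.5 0 0 0 0 0 0; 0.5 0 0 0 0 0 0; 1 0 0 0 0 0 0; 1 0 0 0 0 0 0; 1 0 0 0 0 0 0; 1 0 0 0 0 0 0"
}}

```text
time_s: 10.9
ee_pos: [0.5502, 0.1938, 0.0279]
eef_rot: [-69.2, 89.9, 39.0]
ft_force: [-0.3, 0.2, 5.0]
gripper_width: 0.0139
```

Run:
```python
from go import *
delta([.5492,.1939,.027],108.1)
```

```text
t 10.9 pos [0.5502 0.1938 0.0279] jaw yaw 108.11 toolx [ 0.002  0.001 -1.   ] j [ 12.5  25.   99.6   0.1  55.2 -95.6] F [-0.3  0.2  5. ] M [ 0.07  0.13 -0.08] w 0.0139
turn [0.0002 0.0008 0.0021] then shift mm [0.9 0.9 0.4]  | shift in present axes [0.9 0.9 0.4]
```

Request:
{"op": "carry_out", "data": {
  "commands": "1 0 0 0 0 0 0; 1 0 0 0 0 0 0; 1 0 0 0 0 0 0"
}}

```text
time_s: 11.2
ee_pos: [0.5501, 0.1938, 0.0279]
eef_rot: [-70.1, 89.9, 38.0]
ft_force: [-0.8, 0.3, 5.8]
gripper_width: 0.0136
```

Request:
{"op": "carry_out", "data": {
  "commands": "1 -3 0 0 0 0 0; 1 -5 0 0 0 0 0; 1 -8 0 0 0 0 0; 1 -15 0 0 0 0 0; 1 -20 0 0 0 0 0; 1 -20 0 0 0 0 0; 1 -20 0 0 0 0 0; 1 -20 0 0 0 0 0; 1 -12 0 0 0 0 0; 1 0 0 0 0 0 0; 1 0 0 0 0 0 0"
}}

```text
time_s: 12.3
ee_pos: [0.5493, 0.1934, 0.1499]
eef_rot: [-26.4, 90.0, 81.7]
ft_force: [-0.2, 0.6, -0.8]
gripper_width: 0.0138
```

Run:
```python
from go import *
delta([.485,-.235,.146],108.1)
t=snap('top','top4.png');s=snap('side','side4.png')
def crop(i,x,y,w,h,k): return cv2.resize(i[y:y+h,x:x+w,::-1],None,fx=k,fy=k,interpolation=cv2.INTER_CUBIC)
a=crop(t['image'],180,90,100,130,4);b=crop(s['image'],240,80,100,130,4)
cv2.imwrite('pics/m5.png',np.hstack([a,b]))
```

```text
t 12.3 pos [0.5493 0.1934 0.1499] jaw yaw 108.12 toolx [ 0.     0.001 -1.   ] j [ 12.5  18.5  90.5   0.   71.  -95.6] F [-0.2  0.6 -0.8] M [-0.    0.04 -0.05] w 0.0138
turn [0.0004 0.0007 0.0004] then shift mm [   3.9  194.2 -387.2]  | shift in present axes [   3.5  194.4 -387.2]
```

View pics/m5.png

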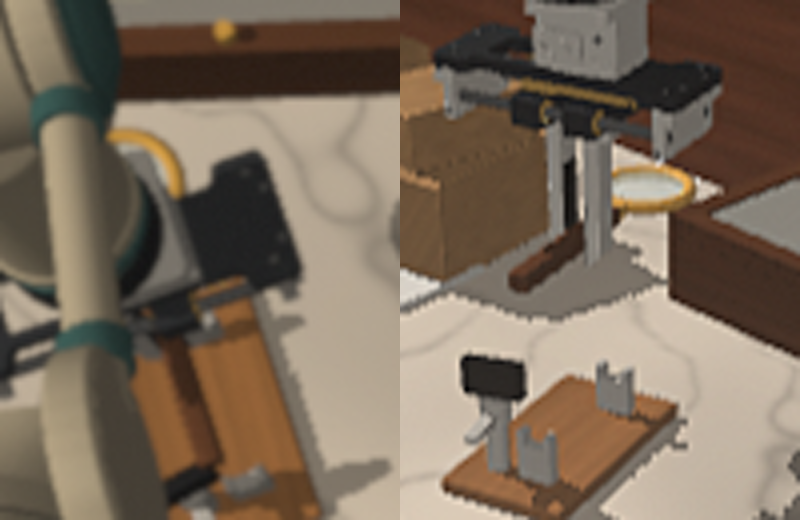

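Loupe is out, held level, and the dock is empty. Carrying it toward the stand.

Request:
{"op": "carry_out", "data": {
  "commands": "1 0 10 -20 0 0 0; 1 0 20 -40 0 0 0; 1 0 21 -42 0 0 0; 1 0 21 -42 0 0 0; 1 0 21 -42 0 0 0; 1 0 21 -42 0 0 0; 1 0 21 -42 0 0 0; 1 0 21 -42 0 0 0; 1 0 15 -30 0 0 0; 1 0 6 -12 0 0 0; 1 0 0 0 0 0 0; 1 0 0 0 0 0 0"
}}

```text
time_s: 13.6
ee_pos: [0.4913, -0.1967, 0.1492]
eef_rot: [-13.3, 89.8, 94.8]
ft_force: [0.7, 1.0, -0.5]
gripper_width: 0.0136
```

Run:
```python
from go import *
delta([.485,-.235,.148],108.1)
t=snap('top','top5.png');s=snap('side','side5.png')
def crop(i,x,y,w,h,k): return cv2.resize(i[y:y+h,x:x+w,::-1],None,fx=k,fy=k,interpolation=cv2.INTER_CUBIC)
a=crop(t['image'],340,90,100,130,4);b=crop(s['image'],360,120,100,130,4)
cv2.imwrite('pics/m6.png',np.hstack([a,b]))
```

```text
t 13.6 pos [ 0.4913 -0.1967  0.1492] jaw yaw 108.1 toolx [-0.     0.003 -1.   ] j [ -29.5   14.2   96.9    0.2   69.  -137.6] F [ 0.7  1.  -0.5] M [ 0.01 -0.03  0.  ] w 0.0136
turn [0.0001 0.0029 0.0007] then shift mm [  1.2  17.9 -34.5]  | shift in present axes [  1.1  17.9 -34.5]
```

View pics/m6.png

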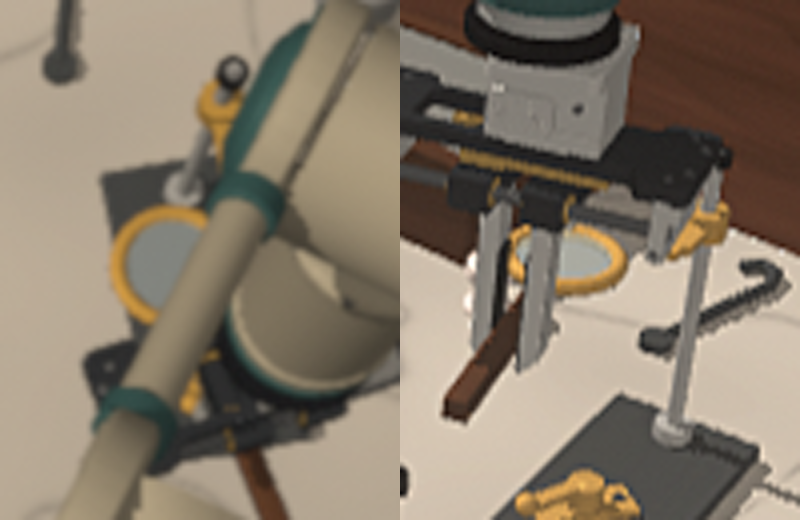

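Request:
{"op": "carry_out", "data": {
  "commands": "1 1 6 -12 0 0.003 0.001; 1 0 6 -12 0 0 0; 1 0 5 -9 0 0 0; 1 0 0 0 0 0 0; 1 0 0 0 0 0 0; 1 0 0 0 0 0 0"
}}

```text
time_s: 14.3
ee_pos: [0.4856, -0.2344, 0.1488]
eef_rot: [-173.2, 89.9, -65.1]
ft_force: [0.4, 0.8, -1.4]
gripper_width: 0.0138
```

Run:
```python
from go import *
from fit import *
delta([.485,-.235,.148],108.1)
s=snap('side','side6.png'); t=snap('top','top6.png')
st=[.597,-.2124,np.radians(8.14)]
for u,v in((162,305),(162,303)):
    b=atz(T,*tb(u,v)[1],.017); c_,s_=np.cos(st[2]),np.sin(st[2]); dd=b[:2]-st[:2]; print('plate centre',b,'stand xy',c_*dd[0]+s_*dd[1],-s_*dd[0]+c_*dd[1],'side crop px',(proj(S,b)-[370,150])*5)
tip=W(st,(.026,0,.165)); print('tip plan',tip, 'top px residual',proj(T,tip)-tb(197,142)[1])
def up(c,x,y,w,h,k): return cv2.resize(c['image'][y:y+h,x:x+w,::-1],None,fx=k,fy=k,interpolation=cv2.INTER_CUBIC)
def px(c,X,x,y,k): return tuple(int(round(q)) for q in ((proj(c,X)-[x,y]+.5)*k-.5))
a=up(S,415,150,40,60,10)
for h,col in((.160,(255,0,0)),(.165,(0,255,0)),(.170,(0,0,255))):
    cv2.line(a,px(S,W(st,(.026,0,h)),415,150,10),px(S,W(st,(.060,0,h)),415,150,10),col,1)
for z in(.100,.212): cv2.circle(a,px(S,W(st,(.075,0,z)),415,150,10),4,(255,0,255),1)
o=ctrl.get_obs(); p=np.array(o['ee_pos']); y=np.radians(18.1); L=p+[.09*np.cos(y),.09*np.sin(y),.0171]; print('L pred',L)
x0,y0=[int(v) for v in proj(s,L)-[25,30]]
b=up(s,x0,y0,50,60,8)
for dz in(.005,-.005):
    pts=[px(s,L+[.034*np.cos(k),.034*np.sin(k),dz],x0,y0,8) for k in np.linspace(0,6.3,60)]
    cv2.polylines(b,[np.array(pts)],False,(0,255,0) if dz>0 else (255,0,0),1)
b=cv2.copyMakeBorder(b,0,600-b.shape[0],0,0,cv2.BORDER_CONSTANT)
cv2.imwrite('pics/m7.png',np.hstack([a,b]))
```

```text
t 14.3 pos [ 0.4856 -0.2344  0.1488] jaw yaw 108.1 toolx [ 0.001 -0.002 -1.   ] j [-3.310e+01  1.490e+01  9.590e+01 -1.000e-01  6.910e+01 -1.412e+02] F [ 0.4  0.8 -1.4] M [ 0.05 -0.04 -0.06] w 0.0138
turn [-0.     -0.0018  0.0002] then shift mm [ 0.8  0.7 -0.4]  | shift in present axes [ 0.8  0.7 -0.4]
plate centre [ 0.56847794 -0.20627311  0.017     ] stand xy -0.027367181892280004 0.010103664585969554 side crop px [173.3403298  475.06369866]
plate centre [ 0.5698069  -0.20634895  0.017     ] stand xy -0.02606234514540638 0.00984042194645017 side crop px [175.1369497  473.93009784]
tip plan [ 0.62273805 -0.2087186   0.165     ] top px residual [0.87982347 1.14443341]
L pred [ 0.57119322 -0.20634912  0.1659666 ]
```

View pics/m7.png

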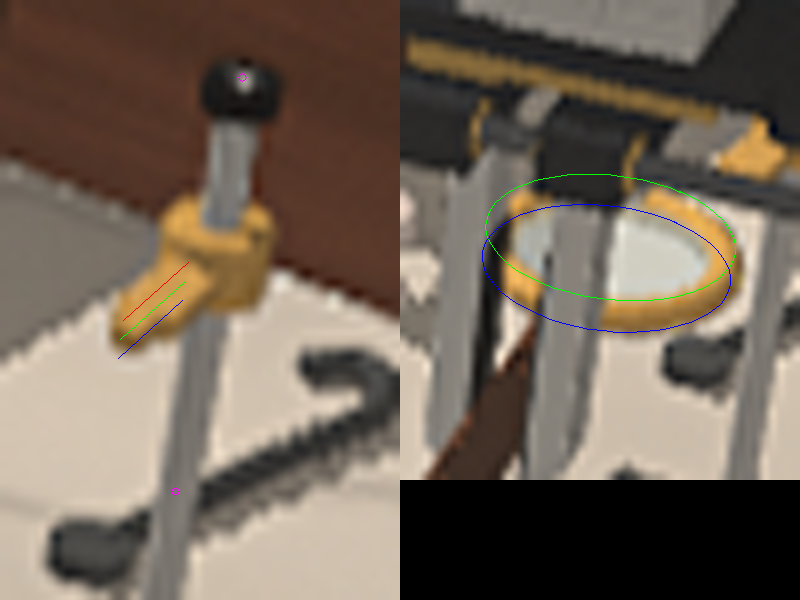

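Run:
```python
from fit import *
st=[.597,-.2124,np.radians(8.14)]
# tab mask in side1
def yel(im): 
    h=cv2.cvtColor(im,cv2.COLOR_RGB2HSV); return (h[:,:,0]>12)&(h[:,:,0]<28)&(h[:,:,1]>120)&(h[:,:,2]>60)
for c,x,y,w,h in((S,422,166,26,24),(T,386,108,20,32)):
    m=yel(c['image'])[y:y+h,x:x+w]; print('origin',x,y); print('\n'.join(''.join('#' if k else '.' for k in r) for r in m))
    for hh in(.163,.168): print(hh,[np.round(proj(c,W(st,(.026,yy,hh+z))),1).tolist() for yy in(.006,-.006) for z in(.003,-.003)])
# stand base polygons by dark mask
for c,n,box in((T,'T',(355,115,75,100)),(S,'S',(365,200,95,85))):
    x,y,w,h=box; g=c['image'][y:y+h,x:x+w].astype(int); m=((g.max(2)<75)&(g.max(2)-g.min(2)<14)).astype(np.uint8)
    m=cv2.morphologyEx(m,cv2.MORPH_CLOSE,np.ones((9,9)))
    cs=max(cv2.findContours(m,0,2)[0],key=cv2.contourArea); hull=cv2.convexHull(cs); print(n,cv2.contourArea(hull),(cv2.approxPolyDP(hull,3,True)[:,0]+[x,y]).tolist())
    print(' model',[np.round(proj(c,W(st,(a,b,.012))),1).tolist() for a,b in((.1,.05),(.1,-.05),(-.1,-.05),(-.1,.05))])
# lens in top5, side6
t5=load('top5.png'); s6=load('side6.png')
L5=np.array([.4913+.0855,-.1967+.028,.1663]); L6=np.array([.5712,-.2063,.1660])
for c,L,n in((t5,L5,'top5'),(s6,L6,'side6')):
    u,v=proj(c,L); m=yel(c['image']); yy,xx=np.mgrid[:400,:640]
    p=lambda q:np.array([proj(c,[q[0]+r*np.cos(k),q[1]+r*np.sin(k),q[2]+z]) for r in(.034,) for z in(-.005,.005) for k in np.linspace(0,6.28,50)])
    hull=p(L); e=hull.min(0),hull.max(0); x,y=(e[0]-4).astype(int); x2,y2=(e[1]+5).astype(int)
    print(n,'pred extents',np.round(e,1).tolist(),'origin',x,y); print('\n'.join(''.join('#' if k else '.' for k in r) for r in m[y:y2,x:x2]))
```

```text
origin 422 166
..........................
..........................
..........................
...........##.............
..........###.....#.......
.........####.....##......
.........####....####.....
.........############.....
.........############.....
.........###########......
.........###########......
........###########.......
.......############.......
.....##############.......
.....#############........
.....#######..............
....#######...............
....######................
.....##...................
..........................
..........................
..........................
..........................
..........................
0.163 [[424.2, 182.3], [423.9, 184.6], [429.1, 183.9], [428.7, 186.2]]
0.168 [[424.5, 180.4], [424.2, 182.7], [429.4, 182.0], [429.0, 184.3]]
origin 386 108
....................
....................
.......##...........
.....####...........
.....###.....#......
....###.....##......
....###.....##......
....####...####.....
....###########.....
....##########......
....#########.......
....#########.......
.....########.......
......#
[... 3096 characters left out ...]
....................###.....
.................................####....
..................................###....
........#.........................####...
........##........................####...
........####.....................#####...
........#####...................#####....
........#####.................#.#####....
..........##.................#######.....
...........#.........##############......
....................#############........
....................##########...........
.........................................
.........................................
.........................................
.........................................
.........................................
```

The rim extents match a level ring at the predicted pose to within about 0.5 px, and the pointer height comes out at about 0.166 m. The lens needs to go about 2.5 mm toward −x to be centred. Then I'll settle and take a last look.

Request:
{"op": "carry_out", "data": {
  "commands": "1 0 1.2 0.4 0 0 0; 1 0 1.2 0.4 0 0 0; 1 0 0 0 0 0 0; 1 0 0 0 0 0 0; 1 0 0 0 0 0 0; 1 0 0 0 0 0 0; 1 0 0 0 0 0 0; 1 0 0 0 0 0 0"
}}

```text
time_s: 15.2
ee_pos: [0.4832, -0.2346, 0.1489]
eef_rot: [-175.7, 89.9, -67.6]
ft_force: [-0.5, 0.3, -0.6]
gripper_width: 0.0134
```

Run:
```python
from go import *
delta([.4831,-.2344,.1489],108.1)
s=snap('side','side7.png'); t=snap('top','top7.png')
k=lambda c,x,y:cv2.resize(c['image'][y:y+150,x:x+100,::-1],None,fx=4,fy=4,interpolation=cv2.INTER_CUBIC)
cv2.imwrite('pics/m8.png',np.hstack([k(t,330,90),k(s,370,140)]))
# bystanders: image change vs. first pictures
for a,b,n,boxes in((load('top1.png'),t,'top',{'ring':(300,170,30,30),'knob':(303,108,20,24)}),(load('side1.png'),s,'side',{'ring':(325,208,32,24),'fastener':(386,232,36,22)})):
    for m,(x,y,w,h) in boxes.items(): print(n,m,np.abs(a['image'][y:y+h,x:x+w].astype(int)-b['image'][y:y+h,x:x+w]).mean().round(1))
```

```text
t 15.2 pos [ 0.4832 -0.2346  0.1489] jaw yaw 108.12 toolx [ 0.001 -0.002 -1.   ] j [-3.330e+01  1.470e+01  9.620e+01 -1.000e-01  6.900e+01 -1.414e+02] F [-0.5  0.3 -0.6] M [ 0.03  0.01 -0.01] w 0.0134
turn [ 0.0003 -0.0023  0.0002] then shift mm [-0.   0.   0.2]  | shift in present axes [-0.   0.   0.2]
top ring 5.1
top knob 5.9
side ring 3.3
side fastener 4.9
```

View pics/m8.png

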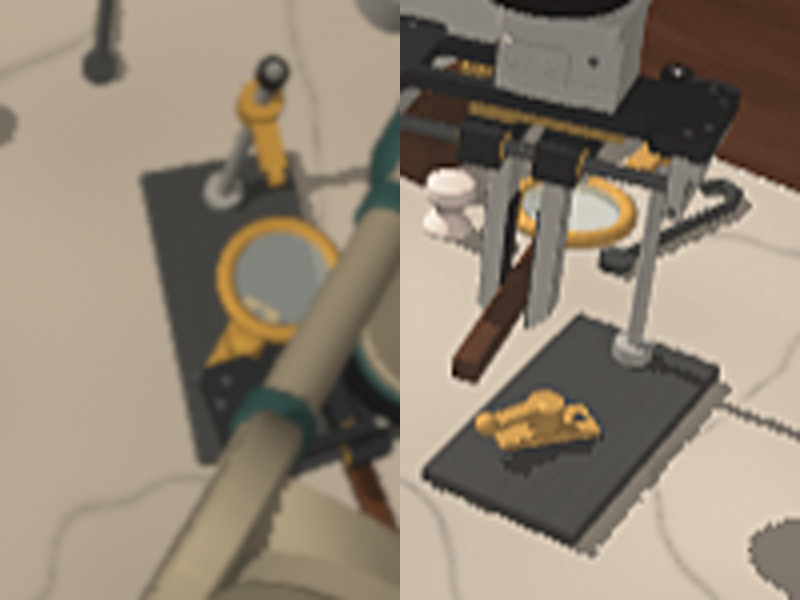

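The picture shows the lens level over the fastener. The rim edge in the top crop is near (275,218), about 18 mm clear of the pointer tip at (275,185). The fastener, pointer and window knob are where they were. Handing in.

```bash
python3 -c "
from h import *
print(np.abs(ctrl.get_obs()['joint_velocities']).max()); print(ctrl.hand_in())"
```

```text
0.0666874027031956
the job is handed in; nothing more can be done
None
```

I turned the clamp knob clockwise to its stop, then lifted the loupe out by its handle. I handed the job in at about 15.3 s, with the loupe still held over the fastener.

- **Clamp:** The knob's moment jumped to +0.55 N m at the stop. A picture taken before the lift showed the finger swung well off the handle. My first grip on the knob closed on the hub below the bar at 19.5 mm, so I raised the gripper 6 mm and gripped the bar properly.
- **Lens position:** The lens is at about (0.570, −0.206). I measured the fastener at x between 0.568 and 0.572, so centring is good to about 2 mm.
- **Height:** The rim is at about 0.166 m. My pointer readings gave 0.165 to 0.166 m, uncertain by about 1.5 mm.
- **Level:** The rim in the pictures matched a level ring to within about 0.8 px, roughly 2°. I made that check just before the last 2.5 mm shift.
- **Stillness:** In the last state readings the wrist force was under 1 N and all joint speeds were below 0.1°/s. The rim clears the pointer tip by about 18 mm.
- **Things left alone:** The fastener, pull ring and window knob looked unmoved, with only small image differences from the start. The pointer I judged by eye in the top view, because the gripper partly hid it in the side view.

One reading I did not explain: an upward force of 5 to 6 N while I closed on the handle in the dock. It was gone after the lift.

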